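# Dock the filling barrel in the pastry filling stand

## Robot

A 6-joint arm with a two-finger parallel gripper is mounted at the origin on a cart in front of the work surface, level with it; the furniture and walls round the work are solid. World frame = base frame: x ahead of the robot, y to its left, z up, the work surface at z = 0. Lengths are in m, angles in rad, forces in N, time in s.
With the tool pointing down it reaches from about 0.225 to 0.875 m from the base axis. Payload 3.4 kg.
Tool frame: the origin (TCP) lies on the centre line of the jaws, within the pads' length; the fingertips stand 11 mm ahead of it and the grasp point (between the pads) lies 8 mm behind it; z points along the fingers, y is the line along which they close (so a half turn about z gives the same grasp; the last joint's range is limited). The gripper opens to 85 mm and grips with 20 to 120 N. Pads are 22 mm wide; open, the fingers measure 114 mm over their backs; the gripper's body (76 mm by 85 mm) begins 54 mm behind the grasp point. The pads swing forward as they close: fully open they stand 13 mm farther back than shut.
Start: joints at [-1.289, 0.276, 1.505, -0, 1.361, -0.121], TCP at [0.225, -0.529, 0.242] pointing down, gripper open.
Joint ranges: [-2.89, 2.89], [-0.75, 2.08], [0.22, 2.7], [-1.18, 4.32], [0.11, 2.71], [-2.7, 2.7]. Speed limits (rad/s): [2.57, 2.57, 3.14, 3.14, 3.14, 3.14].

## Interface

Orientations are given as a unit quaternion [w, x, y, z].
In Python, from rig import manip, eyes, job gives the robot as it stands.
- The arm moves only by the tool drive_tool, never from a script. Its argument "rows" is a list of rows, each a list of 3 entries, a list of its own where there are three numbers: the turn, a rotation vector about the world's x, y, z in rad, then the shift along the world's x, y, z in cm, then the finger opening in cm, from 0 to 8.54. A call has 1 to 8 rows; each row shifts and turns the commanded pose from where the row before left it; what a row does not reach is not made up. A row lasts 1/8 s, in which the tool goes at most 62.5 mm and 10.7 degrees, less where a joint would pass 70% of its speed; a pose out of reach is approached as far as the arm can. A call is refused whole if a number of a shift passes 6.25 or a number of a turn 0.188, either way. A call with a gripper value outside its range is refused whole. The fingers move at their own pace and stop on an object; "force" is the grip in N (left out, the last holds). Time passes only in rows, so rows that do not move let the fingers close. It gives the time, the measured TCP pose, the force, the opening and the grip force at its end, in the units of the state.
- manip.get_state(): the state, without advancing time (a new reading comes with each control period).
- eyes.get_image(name): name is "scene" or "top" or "wrist"; returns the picture (420x560x3 uint8, red, green, blue); there is no depth.
- eyes.get_calibration(name): a dict with "camera_matrix" (3x3 intrinsics, pixels), "view" (4x4, takes a point from world to camera coordinates). Camera axes: x right, y up, looking along -z (the intrinsics and any distortion apply to the point x, -y, -z); pixel columns grow to the right and rows downward; lengths in m; the calibration is good to about 2 mm. A picture is of the moment at which its call begins: read the wrist's pose just before it. get_calibration takes no time and is no camera call; for the wrist camera it gives the pose at the moment of the call.
- job.sign_off(): hands the job in; it is judged then, once.
The state is a dict: "clock": time; "qpos": joint angles; "qd": joint speeds; "effort": joint torques, N m; "position": TCP position; "ee_rot": TCP orientation; "contact_force": force on the tool from outside, world axes, zero at the start; "moment": the same for the moment, N m; "width": finger opening in m; "gripper_force": force on a finger pad.
Only numpy, scipy, OpenCV 4.12 (cv2) and the standard library are available. Lean on these libraries where they do the work, as an engineer would, in place of code of your own. Each camera call takes 0.05 s, during which the arm holds its last target. There are 200 camera calls.

## Task

Pick up the flanged filling barrel by its orange neck and slide it sideways into the open slot of the filling stand, flange between the two slotted plates, past the sprung rollers until it is fully home; then let go. The head of the stand is clamped somewhere off the middle of its base, so feel your way in and push gently: never force the barrel against the stand, and leave the cup and the sugar shaker alone.

Things in the scene. Friction and masses are not known exactly. Their poses are not given: they have to be found in the camera images.
- barrel_centre (a point): Centre (on the axis, 66 mm above the underside) of the loose upright filling barrel; z = its axis, up; any yaw alike; 0.2 to 0.3 kg. From the underside: steel barrel, diameter 36 mm, 0 to 70 mm; white flange, diameter 60, 70 to 76 mm; orange neck, diameter 28, 76 to 132 mm: grip its upper half, so that the fingers stay above the stand's upper plate.
- filling_stand: Fixed stand; origin on the counter under the home point; x points into the slot (push along +x), y left of that, z up. Base 8 mm high, x -65 to 80, y +-75 mm. Its head, 108 mm wide, has two level steel plates with the same slot, at heights 86 to 92 and 103 to 108 mm: the 6 mm flange goes into the 11 mm gap between. Above are only screw heads, 3 mm.
- slot_mouth (a point): Nominal middle of the slot's front edge, 58 mm before the home point, 97.5 mm high (mid gap), same axes. The mouth is a V, 75 mm wide here, narrowing over 28 mm to the 39 mm slot. The head is clamped 5 to 16 mm to one side in y, which this point does NOT show: find it by feel (the V pushes the barrel towards the slot) or by sight. It is too stiff to be pushed over.
- slot_home (a point): Nominal home of the barrel's axis, mid gap, 97.5 mm high, same axes (true in x; in y the head's offset adds). Home: barrel against the slot's blind end, 18.5 mm behind, flange resting on the lower plate, underside 22 mm above the counter. Two sprung rollers resist with 4 to 8 N from 25 to 12 mm before home, then hold the barrel in. Keep the push of the barrel on the stand below 25 N.
- espresso_cup: Green cup, bystander, 64x89x48 mm, origin at its underside
- sugar_shaker: Sugar shaker, bystander, 44 mm diameter, 90 mm high, origin at its underside
Mind the look-alikes: they are no part of the job. Leave any turquoise look-alike of the part that bears barrel_centre alone.

How it is judged:
By the outcome, as a careful person would: the job done as asked, in the order asked, and still so for the second after the job is handed in, with the robot touching nothing.
It also fails if it takes over 58 s, if anything falls off the work surface, if the arm or the gripper's body presses on something with over 40 N, if the wrist force passes 120 N, or if a joint passes its speed limit or range.

## Working session

There is one attempt and no reset: what is moved stays moved. The work goes in short steps, Python scripts to look and compute and a tool call to move; the robot and the scene stay as the last step left them, time stands still between calls to the robot, and variables do not carry over. Pictures are saved under pics/ and viewed, at most 10 in all, crops included, and the job is handed in when it is done.

Besides the shell and the picture viewer there is one more tool, called after "Emit:" as a command line: name --argument value ..., lists and objects as JSON in quotes. drive_tool: Moves the arm, as the interface text tells. Its arguments: {"type":"object","properties":{"rows":{"type":"array"},"force":{"type":"number"}},"required":["rows"]}

```bash
mkdir -p pics; cat > h.py <<'E'
import numpy as np, cv2
from rig import manip, eyes, job
def snap(n,f):
    im=eyes.get_image(n); cv2.imwrite('pics/'+f+'.png',im[:,:,::-1]); return im
def ray(cal,u,v):
    K=np.array(cal['camera_matrix']);V=np.array(cal['view'])
    d=np.linalg.inv(K)@[u,v,1]; d=d*[1,-1,-1]
    R=V[:3,:3]; return -R.T@V[:3,3], R.T@d
def onz(cal,u,v,z):
    c,d=ray(cal,u,v); return c+d*(z-c[2])/d[2]
def proj(cal,p):
    V=np.array(cal['view']);q=(V@np.r_[p,1])[:3]*[1,-1,-1];q=np.array(cal['camera_matrix'])@q;return q[:2]/q[2]
E
python3 - <<'E'
from h import *
a=snap('scene','s0');b=snap('top','t0')
for n in('scene','top'):
    c=eyes.get_calibration(n);print(n,np.round(ray(c,280,210),3),c.keys())
s=manip.get_state();print(s['clock'],s['ee_rot'],s['contact_force'],s['width'])
E
```

```text
scene [[ 0.221  0.877  0.531]
 [ 0.377 -0.755 -0.537]] dict_keys(['camera_matrix', 'view'])
top [[ 0.411  0.225  0.932]
 [ 0.143  0.015 -0.99 ]] dict_keys(['camera_matrix', 'view'])
0.1 [-7.94011456e-04  9.79790466e-01  2.00025021e-01 -6.00973336e-05] [ 0.51887297 -0.24735935 -0.65121794] 0.08546549794878294
```

View pics/s0.png

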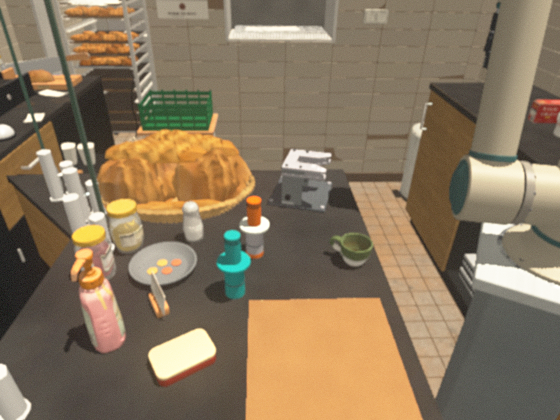

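View pics/t0.png

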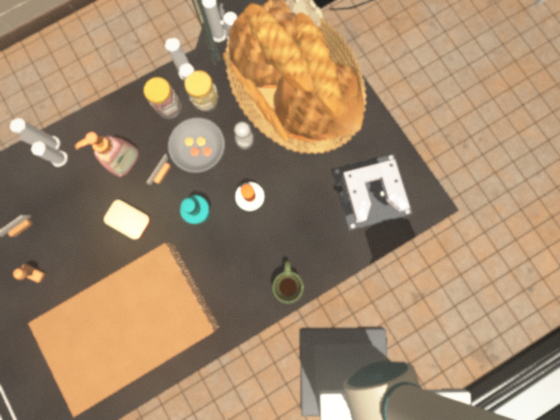

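Scene view: the orange-necked barrel is at (255,225), the turquoise look-alike at (234,265), the stand at (305,180) and the cup at (353,248). Top view: barrel (250,194), look-alike (195,208), stand (377,193), cup (288,286), shaker (243,133).
Candidates for the barrel (top view) are orange/white at (250,194), turquoise at (195,208), the orange-capped pump bottle at (100,145) and the shaker at (243,133). I choose (250,194) and will check it in one crop.

```bash
python3 - <<'E'
from h import *
a=cv2.imread('pics/s0.png');b=cv2.imread('pics/t0.png')
r=lambda x,w,h:cv2.resize(x,(w,h),interpolation=cv2.INTER_CUBIC)
t=r(b[145:240,225:425],800,380); s=r(a[140:270,200:380],304,220)
o=np.zeros((600,800,3),np.uint8);o[:380]=t;o[380:,:304]=s
s2=r(a[140:215,260:345],250,220);o[380:,310:560]=s2
cv2.imwrite('pics/c0.png',o)
c=eyes.get_calibration('top');cs=eyes.get_calibration('scene')
def blob(im,lo,hi,win):
    x0,y0,x1,y1=win;h=cv2.cvtColor(im[y0:y1,x0:x1],cv2.COLOR_BGR2HSV);m=cv2.inRange(h,lo,hi);M=cv2.moments(m,True)
    return M['m10']/M['m00']+x0,M['m01']/M['m00']+y0,M['m00']
o1=blob(b,(3,150,120),(18,255,255),(230,175,270,215));o2=blob(a,(3,150,120),(18,255,255),(240,190,270,230))
w=blob(b,(0,0,150),(180,70,255),(230,175,270,215))
print(o1,o2,w)
print('flange',onz(c,*w[:2],.076),'neck top view z.132/.1',onz(c,*o1[:2],.132),onz(c,*o1[:2],.104),'scene',onz(cs,*o2[:2],.104))
for n,p in dict(cup=(288,288),shk=(243,133),stand=(377,193),tq=(195,208)).items(): print(n,onz(c,*p,.05))
E
```

```text
(247.59027777777777, 192.09027777777777, 144.0) (253.42748091603053, 209.44529262086513, 393.0) (250.2983870967742, 198.11693548387098, 496.0)
flange [0.5607064 0.3004457 0.076    ] neck top view z.132/.1 [0.56305776 0.30084512 0.132     ] [0.56838307 0.30348827 0.104     ] scene [0.56773287 0.30020542 0.104     ]
cup [0.37268395 0.22411589 0.05      ]
shk [0.71250815 0.31858572 0.05      ]
stand [0.57199329 0.02797866 0.05      ]
tq [0.54551409 0.42257339 0.05      ]
```

View pics/c0.png

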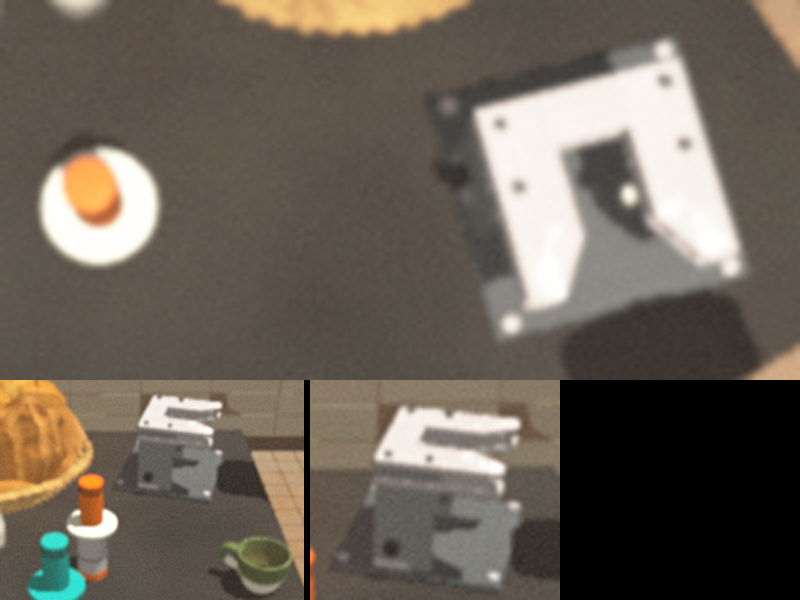

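Crop: the white flange with the orange neck on it is confirmed as the barrel. The stand's V mouth opens towards the image bottom (the robot side), the blind end is near crop (597,140), and the head sits towards the right of its base.

```bash
python3 - <<'E'
from h import *
c=eyes.get_calibration('top')
P=lambda x,y,z:onz(c,225+x/4-.4,145+y/4-.4,z)[:2]
pts=dict(bl=(475,108),br=(680,48),fl=(528,305),fr=(742,258),s_l0=(563,148),s_r0=(630,132),s_l1=(583,235),s_r1=(650,213))
Q={k:P(*v,.108) for k,v in pts.items()}
for k,v in Q.items(): print(k,np.round(v,4))
ang=lambda a,b:np.degrees(np.arctan2(*(b-a)[::-1]))
print('dirs',ang(Q['fl'],Q['bl']),ang(Q['fr'],Q['br']),ang(Q['s_l1'],Q['s_l0']),ang(Q['s_r1'],Q['s_r0']),ang(Q['br'],Q['bl'])-90,ang(Q['fr'],Q['fl'])-90)
print('w',np.linalg.norm(Q['bl']-Q['br']),np.linalg.norm(Q['s_l0']-Q['s_r0']))
m=(Q['s_l0']+Q['s_r0'])/2;print('blind',m)
B={k:P(*v,.008) for k,v in dict(bl=(432,98),br=(665,45),fl=(500,337),fr=(748,270)).items()}
for k,v in B.items(): print(k,np.round(v,4))
s=manip.get_state();print(s['position'],s['qpos'])
cw=eyes.get_calibration('wrist');o,d=ray(cw,280,210);print('wrist',o,d)
E
```

```text
bl [0.6069 0.1073]
br [0.6367 0.0012]
fl [0.5054 0.0845]
fr [ 0.5274 -0.0238]
s_l0 [0.5853 0.0634]
s_r0 [0.5931 0.029 ]
s_l1 [0.5404 0.0554]
s_r1 [0.5511 0.0211]
dirs 12.637963947564284 12.890047450498072 10.151394159239777 10.703005071855825 15.64727636064815 11.506739074131218
w 0.11019238086689231 0.0352531243550953
blind [0.58921105 0.04623026]
bl [0.637  0.1174]
br [ 0.666  -0.0175]
fl [0.499  0.0839]
fr [ 0.5347 -0.057 ]
[ 0.22525895 -0.5285594   0.24155133] [-1.28901963e+00  2.76504421e-01  1.50598257e+00  7.89588903e-06
  1.36069821e+00 -1.20992001e-01]
wrist [ 0.30188305 -0.49565345  0.37385696] [-0.30322841 -0.12673062 -0.94451113]
```

Emit:
drive_tool --rows '[[[0, 0, 0.116], [2.6, 4.65, 0.5], 8.5], [[0, 0, 0.116], [2.6, 4.65, 0.5], 8.5], [[0, 0, 0.116], [2.6, 4.65, 0.5], 8.5], [[0, 0, 0.116], [2.6, 4.65, 0.5], 8.5], [[0, 0, 0.116], [2.6, 4.65, 0.5], 8.5], [[0, 0, 0.116], [2.6, 4.65, 0.5], 8.5]]'

```text
clock: 0.85
position: [0.3818, -0.2483, 0.2722]
ee_rot: [-0.0, 0.852, 0.524, 0.0]
contact_force: [0.8, -0.4, 0.6]
width: 0.0848
gripper_force: 0.0
```

Emit:
drive_tool --rows '[[[0, 0, 0.116], [2.6, 4.65, 0.5], 8.5], [[0, 0, 0.116], [2.6, 4.65, 0.5], 8.5], [[0, 0, 0.116], [2.6, 4.65, 0.5], 8.5], [[0, 0, 0.116], [2.6, 4.65, 0.5], 8.5], [[0, 0, 0.116], [2.6, 4.65, 0.5], 8.5], [[0, 0, 0.116], [2.6, 4.65, 0.5], 8.5], [[0, 0, 0], [0, 0, 0], 8.5], [[0, 0, 0], [0, 0, 0], 8.5]]'

```text
clock: 1.85
position: [0.5368, 0.0288, 0.3017]
ee_rot: [-0.0, 0.624, 0.782, -0.001]
contact_force: [0.5, 0.2, 0.8]
width: 0.085
gripper_force: 0.0
```

```bash
python3 - <<'E'
from h import *
cal=eyes.get_calibration('wrist');im=snap('wrist','w1')
np.savez('w1.npz',K=cal['camera_matrix'],V=cal['view'])
print(proj(cal,[.571,.042,.108]),proj(cal,[.589,.046,.108]))
E
```

```text
[313.03412453 178.3606086 ] [330.12485476 178.45629467]
```

View pics/w1.png

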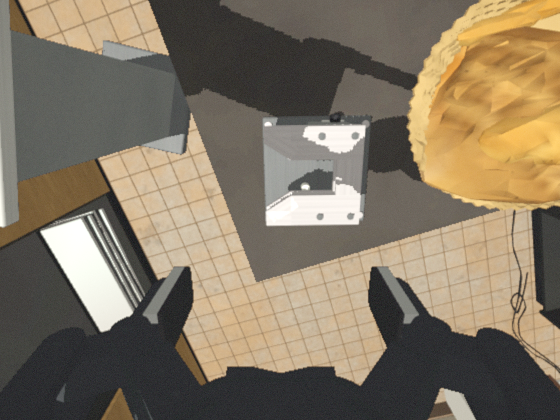

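The wrist view shows the stand at (317,172), its mouth facing left (the robot side) and its slot running to the right, with the blind end near (334,178). I'll zoom in on it.

```bash
python3 - <<'E'
import cv2
b=cv2.imread('pics/w1.png')
cv2.imwrite('pics/c1.png',cv2.resize(b[105:235,255:385],(598,598),interpolation=cv2.INTER_CUBIC))
E
```

```text
(no output)
```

View pics/c1.png

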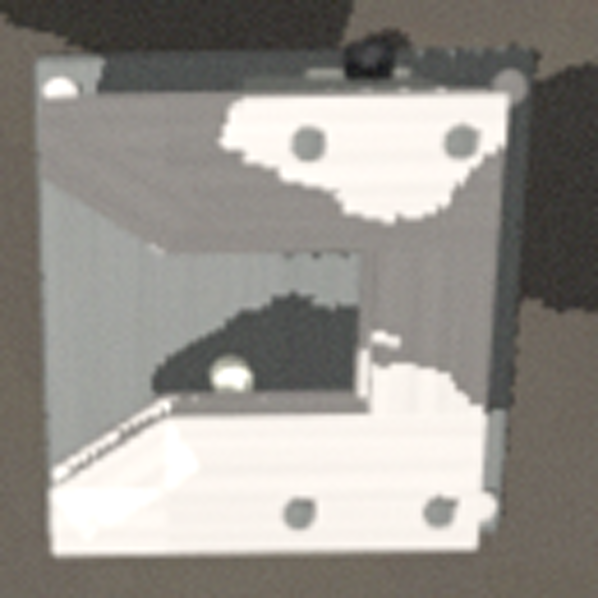

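```bash
python3 - <<'E'
from h import *
d=np.load('w1.npz');c=dict(camera_matrix=d['K'],view=d['V'])
P=lambda x,y,z=.108:onz(c,255+x/4.6-.4,105+y/4.6-.4,z)[:2]
pts=dict(fl=(42,95),bl=(508,95),fr=(52,555),br=(478,550),s_l0=(365,250),s_r0=(370,412),s_l1=(165,250),s_r1=(172,412),ml=(45,182),mr=(50,487))
Q={k:P(*v) for k,v in pts.items()}
for k,v in Q.items(): print(k,np.round(v,4))
ang=lambda a,b:round(np.degrees(np.arctan2(*(b-a)[::-1])),1)
print('dirs',ang(Q['fl'],Q['bl']),ang(Q['fr'],Q['br']),ang(Q['s_l1'],Q['s_l0']),ang(Q['s_r1'],Q['s_r0']),ang(Q['fr'],Q['fl'])-90,ang(Q['br'],Q['bl'])-90)
n=np.linalg.norm
print('w',n(Q['bl']-Q['br']),n(Q['fl']-Q['fr']),n(Q['s_l0']-Q['s_r0']),n(Q['ml']-Q['mr']))
m=(Q['s_l0']+Q['s_r0'])/2
for a in(12,13,14):
  u=np.array([np.cos(np.radians(a)),np.sin(np.radians(a))]);print(a,'home',m-.0185*u,'mouth',m-.0765*u,'V',(Q['ml']+Q['mr'])/2, 's1',(Q['s_l1']+Q['s_r1'])/2,'front',(Q['fl']+Q['fr'])/2)
E
```

```text
fl [0.5077 0.0845]
bl [0.6086 0.1075]
fr [ 0.5327 -0.0226]
br [0.6348 0.0021]
s_l0 [0.5872 0.0672]
s_r0 [0.5991 0.0302]
s_l1 [0.5424 0.057 ]
s_r1 [0.553  0.0197]
ml [0.5123 0.066 ]
mr [ 0.5286 -0.0053]
dirs 12.8 13.6 12.9 12.9 13.099999999999994 14.0
w 0.10867971784467138 0.11004381761884714 0.038894665845724236 0.07316782190003032
12 home [0.57502636 0.04487297] mouth [0.5182938  0.03281409] V [0.52044317 0.03032703] s1 [0.54770343 0.03835313] front [0.52023423 0.03094857]
13 home [0.57509624 0.04455774] mouth [0.51858278 0.03151058] V [0.52044317 0.03032703] s1 [0.54770343 0.03835313] front [0.52023423 0.03094857]
14 home [0.57517162 0.04424378] mouth [0.51889447 0.03021231] V [0.52044317 0.03032703] s1 [0.54770343 0.03835313] front [0.52023423 0.03094857]
```

Emit:
drive_tool --rows '[[[0, 0, 0], [0.4, 4.5, -1.3], 8.5], [[0, 0, 0], [0.4, 4.5, -1.3], 8.5], [[0, 0, 0], [0.4, 4.5, -1.3], 8.5], [[0, 0, 0], [0.4, 4.5, -1.3], 8.5], [[0, 0, 0], [0.4, 4.5, -1.3], 8.5], [[0, 0, 0], [0.4, 4.5, -1.3], 8.5], [[0, 0, 0], [0, 0, 0], 8.5], [[0, 0, 0], [0, 0, 0], 8.5]]'

```text
clock: 2.9
position: [0.5615, 0.2973, 0.2243]
ee_rot: [0.0, 0.624, 0.781, -0.001]
contact_force: [0.8, -0.1, 0.6]
width: 0.0851
gripper_force: 0.0
```

```bash
python3 - <<'E'
from h import *
c=eyes.get_calibration('wrist');im=snap('wrist','w2')
h=cv2.cvtColor(im,cv2.COLOR_RGB2HSV);m=cv2.inRange(h,(3,150,120),(18,255,255))
n,l,st,ce=cv2.connectedComponentsWithStats(m)
for i in range(1,n):
    if st[i,4]>200: print(st[i],ce[i])
print('expected',proj(c,[.562,.301,.132]),proj(c,[.562,.301,.076]))
E
```

```text
[ 272  178   35   49 1280] [288.746875  202.9171875]
[ 486  238   74   65 1490] [515.99261745 267.56040268]
[ 408  266   75   70 2474] [447.48544867 299.59498787]
[486 296  26  34 236] [497.80508475 312.71186441]
[361 303  21  57 440] [371.57954545 332.32045455]
[517 325  43  34 318] [534.37421384 338.85220126]
expected [280.52004484 211.05074411] [280.49920346 191.2182026 ]
```

View pics/w2.png

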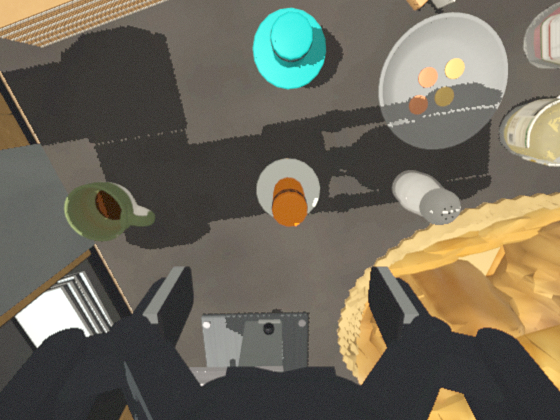

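The barrel's neck top is at about (289,210) and its flange centre at (288,188). The turquoise look-alike is at (291,45), the cup at (105,210), the shaker at (428,195), and the bread basket is lower right with its edge at about (345,320).

```bash
python3 - <<'E'
from h import *
c=eyes.get_calibration('wrist')
for p,z in(((289.3,209.5),.132),((288.3,188.5),.076),((272,209.5),.132),((307,209.5),.132),((345,320),.1),((345,320),.05)): print(p,z,onz(c,*p,z).round(4))
E
```

```text
(289.3, 209.5) 0.132 [0.5686 0.3035 0.132 ]
(288.3, 188.5) 0.076 [0.5689 0.305  0.076 ]
(272, 209.5) 0.132 [0.5556 0.3005 0.132 ]
(307, 209.5) 0.132 [0.5819 0.3065 0.132 ]
(345, 320) 0.1 [0.6532 0.1911 0.1   ]
(345, 320) 0.05 [0.6744 0.1547 0.05  ]
```

Emit:
drive_tool --rows '[[[0, 0, 0], [0.65, 0.67, -1.4], 8.5], [[0, 0, 0], [0, 0, -2.5], 8.5], [[0, 0, 0], [0, 0, -2.5], 8.5], [[0, 0, 0], [0, 0, -2.5], 8.5], [[0, 0, 0], [0, 0, -2.5], 8.5], [[0, 0, 0], [0, 0, 0], 8.5], [[0, 0, 0], [0, 0, 0], 4.0]]' --force 50

```text
clock: 3.82
position: [0.5687, 0.3055, 0.111]
ee_rot: [0.0, 0.624, 0.781, 0.001]
contact_force: [-0.9, 0.1, 0.3]
width: 0.0692
gripper_force: 0.0
```

Emit:
drive_tool --rows '[[[0, 0, 0], [0, 0, 0], 2.0], [[0, 0, 0], [0, 0, 0], 2.0], [[0, 0, 0], [0, 0, 0], 2.0], [[0, 0, 0], [0, 0, 0], 2.0], [[0, 0, 0], [0, 0, 0], 2.0], [[0, 0, 0], [0, 0, 0], 2.0], [[0, 0, 0], [0, 0, 0], 2.0]]' --force 50

```text
clock: 4.7
position: [0.5679, 0.3058, 0.1114]
ee_rot: [0.0, 0.624, 0.782, 0.0]
contact_force: [-1.4, -0.7, 5.6]
width: 0.0265
gripper_force: 49.0
```

Emit:
drive_tool --rows '[[[0, 0, 0], [0, 0, 1], 2.0], [[0, 0, 0], [0, 0, 3], 2.0], [[0, 0, 0], [0, 0, 3], 2.0], [[0, 0, 0], [0, 0, 3], 2.0], [[0, 0, 0], [0, 0, 3], 2.0], [[0, 0, 0], [-0.6, -2, 0], 2.0], [[0, 0, 0], [-1.2, -3.5, 0], 2.0], [[0, 0, 0], [-1.5, -4.2, 0], 2.0]]'

```text
clock: 5.7
position: [0.5331, 0.2065, 0.2381]
ee_rot: [-0.001, 0.623, 0.782, -0.002]
contact_force: [0.3, -1.1, -2.2]
width: 0.0266
gripper_force: 49.7
```

Emit:
drive_tool --rows '[[[0, 0, 0], [-1.5, -4.2, 0], 2.0], [[0, 0, 0], [-1.5, -4.2, 0], 2.0], [[0, 0, 0], [-1.5, -4.2, 0], 2.0], [[0, 0, 0], [-1.2, -3.5, 0], 2.0], [[0, 0, 0], [-0.9, -2.5, 0], 2.0], [[0, 0, 0], [0, 0, 0], 2.0], [[0, 0, 0], [0, 0, 0], 2.0], [[0, 0, 0], [0, 0, 0], 2.0]]'

```text
clock: 6.7
position: [0.4687, 0.0232, 0.2398]
ee_rot: [-0.0, 0.623, 0.782, -0.0]
contact_force: [-0.2, 0.3, -2.6]
width: 0.0268
gripper_force: 49.8
```

```bash
python3 - <<'E'
from h import *
s=manip.get_state();p=np.array(s['position']);print(p)
c=eyes.get_calibration('wrist');w=snap('wrist','w3');t=snap('top','t3');sc=snap('scene','s3')
print('flange exp wrist',proj(c,p+[0,0,-.0376]),'top',proj(eyes.get_calibration('top'),p+[0,0,-.0376]),'scene',proj(eyes.get_calibration('scene'),p+[0,0,-.0376]))
o=np.zeros((600,800,3),np.uint8);o[:420,:560]=w
q=proj(eyes.get_calibration('scene'),p+[0,0,-.05]).astype(int)
o[:300,560:]=cv2.resize(sc[q[1]-75:q[1]+75,q[0]-60:q[0]+60],(240,300))
q=proj(eyes.get_calibration('top'),p).astype(int);q=np.clip(q,60,None)
o[300:,560:]=cv2.resize(t[q[1]-75:q[1]+75,q[0]-60:q[0]+60],(240,300))
cv2.imwrite('pics/c3.png',o[:,:,::-1])
E
```

```text
[0.468682   0.02318144 0.23982919]
flange exp wrist [278.28949934 246.73981473] top [401.18738614 234.73864576] scene [352.4707846  126.68548958]
```

View pics/c3.png

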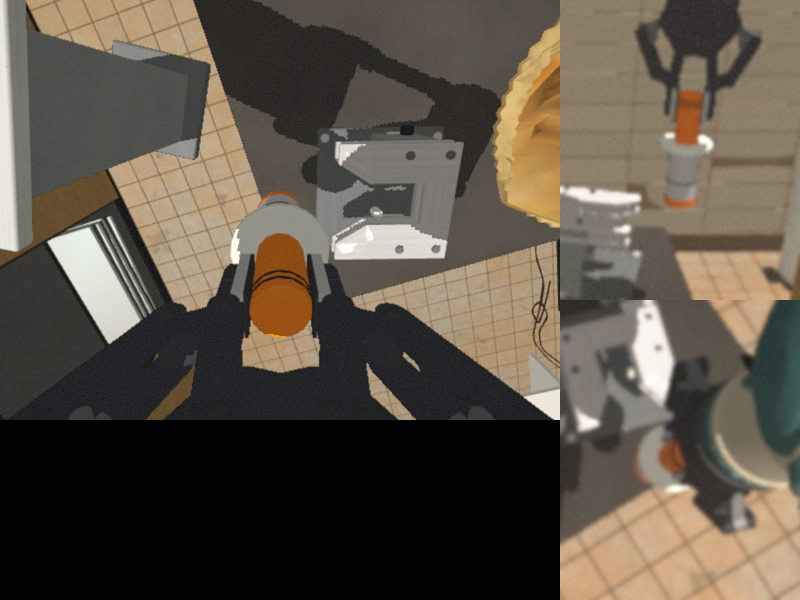

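The wrist view shows the barrel upright between the fingers, with its flange centred at about (280,249) as expected. The stand's slot is to its right, around (385,200). I'll lower it in front of the mouth.

Emit:
drive_tool --rows '[[[0, 0, 0], [0.06, -0.26, -1.4], 2.0], [[0, 0, 0], [0, 0, -2.5], 2.0], [[0, 0, 0], [0, 0, -2.5], 2.0], [[0, 0, 0], [0, 0, -2.5], 2.0], [[0, 0, 0], [0, 0, -1.0], 2.0], [[0, 0, 0], [0, 0, -0.5], 2.0], [[0, 0, 0], [0, 0, 0], 2.0], [[0, 0, 0], [0, 0, 0], 2.0]]'

```text
clock: 7.85
position: [0.4702, 0.02, 0.1371]
ee_rot: [0.001, 0.624, 0.782, 0.001]
contact_force: [-0.4, -1.7, -3.0]
width: 0.0264
gripper_force: 49.7
```

```bash
python3 - <<'E'
from h import *
s=manip.get_state();p=np.array(s['position']);print(p,s['contact_force'])
c=eyes.get_calibration('wrist');w=snap('wrist','w4');sc=snap('scene','s4');np.savez('w4.npz',K=c['camera_matrix'],V=c['view'])
o=np.zeros((600,800,3),np.uint8);o[:420,:500]=w[:,60:]
q=proj(eyes.get_calibration('scene'),p+[0.03,0,-.04]).astype(int);print(q)
o[:300,500:]=cv2.resize(sc[q[1]-40:q[1]+50,q[0]-50:q[0]+40],(300,300),interpolation=cv2.INTER_CUBIC)
cv2.imwrite('pics/c4.png',o[:,:,::-1])
E
```

```text
[0.47019309 0.02001975 0.13708396] [-0.44820456 -1.65420626 -3.04502206]
[335 165]
```

View pics/c4.png

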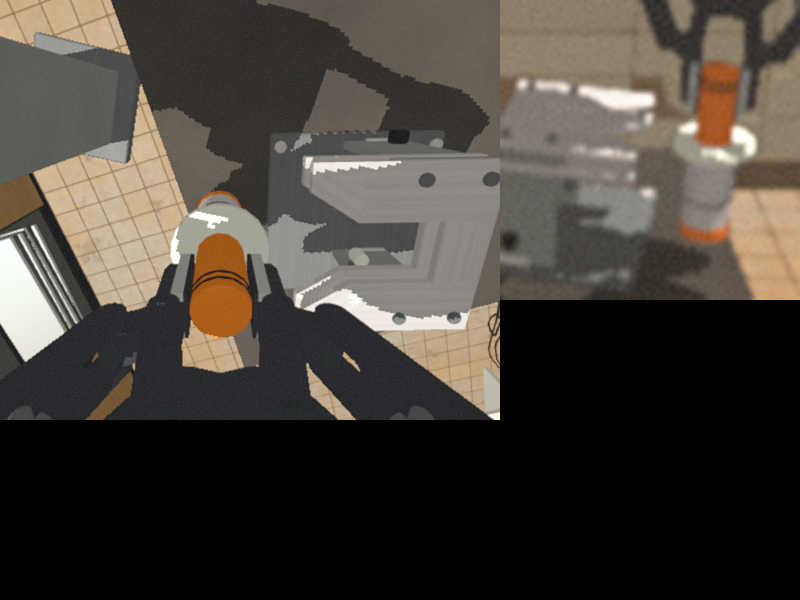

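```bash
python3 - <<'E'
from h import *
d=np.load('w4.npz');c=dict(camera_matrix=d['K'],view=d['V'])
u=np.array([.974,.2267]);n=np.array([-.2267,.974]);b=np.array([.4702,.0193])
for x,y in((360,222),(415,222),(345,280),(405,280),(303,157),(380,330)):
    q=onz(c,x+60,y,.108)[:2];print((x,y),'along %.4f side %.4f'%((q-b)@u,(q-b)@n))
q=onz(c,220+60,249,.1)[:2];print('flange',(q-b)@u,(q-b)@n)
E
```

```text
(360, 222) along 0.0798 side 0.0197
(415, 222) along 0.1107 side 0.0195
(345, 280) along 0.0760 side -0.0176
(405, 280) along 0.1120 side -0.0178
(303, 157) along 0.0449 side 0.0563
(380, 330) along 0.1029 side -0.0543
flange 0.001245806437427715 -0.0006034696333970941
```

Emit:
drive_tool --rows '[[[0, 0, 0], [0.76, 0.28, -0.1], 2.0], [[0, 0, 0], [0.78, 0.18, 0], 2.0], [[0, 0, 0], [0.78, 0.18, 0], 2.0], [[0, 0, 0], [0.78, 0.18, 0], 2.0], [[0, 0, 0], [0.78, 0.18, 0], 2.0], [[0, 0, 0], [0, 0, 0], 2.0]]'

```text
clock: 8.7
position: [0.5091, 0.0302, 0.1352]
ee_rot: [0.0, 0.624, 0.782, 0.0]
contact_force: [-0.1, 0.4, -1.9]
width: 0.027
gripper_force: 49.8
```

Emit:
drive_tool --rows '[[[0, 0, 0], [0.39, 0.09, 0], 2.0], [[0, 0, 0], [0.39, 0.09, 0], 2.0], [[0, 0, 0], [0.39, 0.09, 0], 2.0], [[0, 0, 0], [0.39, 0.09, 0], 2.0], [[0, 0, 0], [0.39, 0.09, 0], 2.0], [[0, 0, 0], [0, 0, 0], 2.0]]'

```text
clock: 9.45
position: [0.5282, 0.0346, 0.1353]
ee_rot: [0.0, 0.624, 0.782, 0.0]
contact_force: [-0.8, -0.0, -1.9]
width: 0.0268
gripper_force: 49.8
```

Emit:
drive_tool --rows '[[[0, 0, 0], [0.29, 0.07, 0], 2.0], [[0, 0, 0], [0.29, 0.07, 0], 2.0], [[0, 0, 0], [0.29, 0.07, 0], 2.0], [[0, 0, 0], [0.29, 0.06, 0], 2.0], [[0, 0, 0], [0, 0, 0], 2.0]]'

```text
clock: 10.07
position: [0.5397, 0.0373, 0.1353]
ee_rot: [0.0, 0.624, 0.782, 0.0]
contact_force: [-0.8, 0.7, -2.5]
width: 0.0272
gripper_force: 49.8
```

Emit:
drive_tool --rows '[[[0, 0, 0], [0.29, 0.07, 0], 2.0], [[0, 0, 0], [0.29, 0.07, 0], 2.0], [[0, 0, 0], [0.29, 0.07, 0], 2.0], [[0, 0, 0], [0, 0, 0], 2.0]]'

```text
clock: 10.58
position: [0.5484, 0.0394, 0.1353]
ee_rot: [0.0, 0.624, 0.782, 0.0]
contact_force: [-0.2, -0.0, -1.6]
width: 0.027
gripper_force: 49.8
```

Emit:
drive_tool --rows '[[[0, 0, 0], [0.29, 0.07, 0], 2.0], [[0, 0, 0], [0.29, 0.07, 0], 2.0], [[0, 0, 0], [0.2, 0.04, 0], 2.0], [[0, 0, 0], [0, 0, 0], 2.0]]'

```text
clock: 11.08
position: [0.5537, 0.041, 0.1352]
ee_rot: [-0.002, 0.624, 0.782, -0.002]
contact_force: [-5.1, -0.6, 1.9]
width: 0.0268
gripper_force: 50.5
```

Emit:
drive_tool --rows '[[[0, 0, 0], [0.2, 0.05, 0], 2.0], [[0, 0, 0], [0.2, 0.05, 0], 2.0], [[0, 0, 0], [0.2, 0.04, 0], 2.0], [[0, 0, 0], [0, 0, 0], 2.0]]'

```text
clock: 11.58
position: [0.5622, 0.0427, 0.1353]
ee_rot: [0.0, 0.624, 0.782, 0.0]
contact_force: [-1.9, 0.2, -1.1]
width: 0.0268
gripper_force: 50.2
```

Emit:
drive_tool --rows '[[[0, 0, 0], [0.2, 0.05, 0], 2.0], [[0, 0, 0], [0.2, 0.05, 0], 2.0], [[0, 0, 0], [0.2, 0.04, 0], 2.0], [[0, 0, 0], [0, 0, 0], 2.0]]'

```text
clock: 12.08
position: [0.5699, 0.0444, 0.1355]
ee_rot: [0.001, 0.624, 0.782, 0.002]
contact_force: [3.7, 1.9, -6.2]
width: 0.0269
gripper_force: 49.4
```

Emit:
drive_tool --rows '[[[0, 0, 0], [0.2, 0.05, 0], 2.0], [[0, 0, 0], [0.15, 0.03, 0], 2.0], [[0, 0, 0], [0, 0, 0], 2.0]]'

```text
clock: 12.45
position: [0.5722, 0.0449, 0.1354]
ee_rot: [0.001, 0.624, 0.782, 0.001]
contact_force: [3.5, 3.1, -4.5]
width: 0.0269
gripper_force: 49.6
```

Emit:
drive_tool --rows '[[[0, 0, 0], [0.1, 0.02, 0], 2.0], [[0, 0, 0], [0.1, 0.03, 0], 2.0], [[0, 0, 0], [0, 0, 0], 2.0]]'

```text
clock: 12.82
position: [0.5738, 0.0453, 0.1354]
ee_rot: [0.0, 0.624, 0.782, 0.0]
contact_force: [4.4, 1.9, -4.9]
width: 0.0269
gripper_force: 49.5
```

Emit:
drive_tool --rows '[[[0, 0, 0], [0.1, 0.02, 0], 2.0], [[0, 0, 0], [0, 0, 0], 2.0]]'

```text
clock: 13.08
position: [0.5746, 0.0455, 0.1354]
ee_rot: [0.0, 0.624, 0.782, 0.0]
contact_force: [3.4, 2.9, -4.6]
width: 0.0268
gripper_force: 49.6
```

Emit:
drive_tool --rows '[[[0, 0, 0], [0.1, 0.02, 0], 2.0], [[0, 0, 0], [0, 0, 0], 2.0]]'

```text
clock: 13.32
position: [0.5753, 0.0459, 0.1354]
ee_rot: [-0.0, 0.624, 0.782, 0.0]
contact_force: [3.6, 3.1, -3.0]
width: 0.0268
gripper_force: 49.5
```

Emit:
drive_tool --rows '[[[0, 0, 0], [0.1, 0.04, 0], 2.0], [[0, 0, 0], [0, 0, 0], 2.0]]'

```text
clock: 13.58
position: [0.5757, 0.0462, 0.1353]
ee_rot: [-0.001, 0.624, 0.782, -0.0]
contact_force: [1.6, 3.4, -1.9]
width: 0.027
gripper_force: 50.0
```

Emit:
drive_tool --rows '[[[0, 0, 0], [0.1, 0.04, 0], 2.0], [[0, 0, 0], [0, 0, 0], 2.0]]'

```text
clock: 13.82
position: [0.576, 0.0463, 0.1353]
ee_rot: [-0.001, 0.624, 0.782, -0.001]
contact_force: [-2.7, 2.7, 0.7]
width: 0.0267
gripper_force: 50.3
```

```bash
python3 - <<'E'
from h import *
s=manip.get_state();print(s['contact_force'],s['moment'])
E
```

```text
[-2.67684646  2.72499416  0.68694128] [ 0.3594011   0.39168892 -0.03191594]
```

Emit:
drive_tool --rows '[[[0, 0, 0], [0.05, 0.01, -0.1], 2.0], [[0, 0, 0], [0, 0, -0.08], 2.0], [[0, 0, 0], [0, 0, 0], 2.0]]'

```text
clock: 14.2
position: [0.5761, 0.0463, 0.1341]
ee_rot: [-0.001, 0.624, 0.782, -0.001]
contact_force: [-5.0, 1.8, 6.6]
width: 0.0271
gripper_force: 51.0
```

```bash
python3 - <<'E'
from h import *
s=manip.get_state();print(s['contact_force'],s['moment'],s['position'])
c=eyes.get_calibration('wrist');w=snap('wrist','w5');sc=snap('scene','s5');np.savez('w5.npz',K=c['camera_matrix'],V=c['view'])
o=np.zeros((420,800,3),np.uint8);o[:,:500]=w[:,60:]
q=proj(eyes.get_calibration('scene'),np.array(s['position'])+[0,0,-.04]).astype(int)
o[:300,500:]=cv2.resize(sc[q[1]-40:q[1]+50,q[0]-45:q[0]+45],(300,300),interpolation=cv2.INTER_CUBIC)
cv2.imwrite('pics/c5.png',o[:,:,::-1])
E
```

```text
[-5.01376263  1.82821333  6.6052256 ] [ 0.29841405  0.95909521 -0.03235832] [0.57613404 0.04633559 0.13409491]
```

View pics/c5.png

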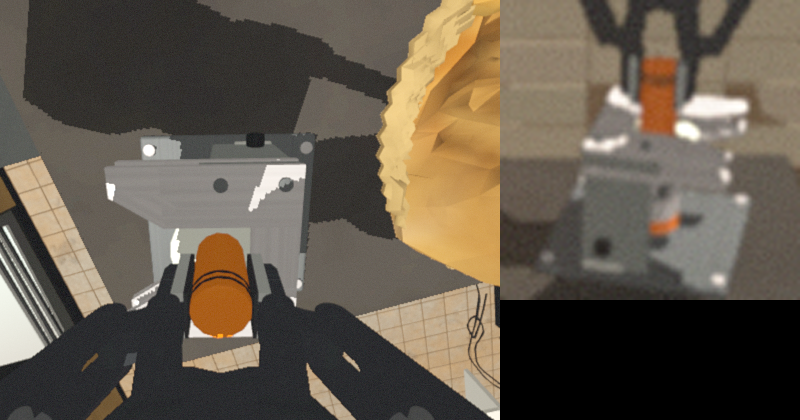

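The flange is under the upper plate, the neck is at the blind end (220,285), and the force shows the barrel resting and touching the end. I'll release it.

Emit:
drive_tool --rows '[[[0, 0, 0], [0, 0, 0], 3.2], [[0, 0, 0], [0, 0, 0], 3.6], [[0, 0, 0], [0, 0, 0], 5.5], [[0, 0, 0], [0, 0, 0], 7.5], [[0, 0, 0], [0, 0, 0], 8.0], [[0, 0, 0], [0, 0, 0], 8.0]]'

```text
clock: 15.05
position: [0.578, 0.0466, 0.1335]
ee_rot: [0.0, 0.624, 0.782, 0.0]
contact_force: [0.5, -0.5, -0.4]
width: 0.0799
gripper_force: 0.0
```

Emit:
drive_tool --rows '[[[0, 0, 0], [0, 0, 1], 8.0], [[0, 0, 0], [0, 0, 2], 8.0], [[0, 0, 0], [0, 0, 3], 8.0], [[0, 0, 0], [0, 0, 3], 8.0], [[0, 0, 0], [0, 0, 3], 8.0], [[0, 0, 0], [0, -1, 1], 8.0], [[0, 0, 0], [0, 0, 0], 8.0], [[0, 0, 0], [0, 0, 0], 8.0]]'

```text
clock: 16.05
position: [0.5771, 0.0364, 0.2622]
ee_rot: [-0.001, 0.624, 0.782, -0.001]
contact_force: [-0.2, 0.2, -0.8]
width: 0.0796
gripper_force: 0.0
```

```bash
python3 - <<'E'
from h import *
s=manip.get_state();print(s['contact_force'],s['position'],s['clock'])
c=eyes.get_calibration('wrist');w=snap('wrist','w6');sc=snap('scene','s6');np.savez('w6.npz',K=c['camera_matrix'],V=c['view'])
print('neck top exp',proj(c,[.5765,.0454,.154]))
o=np.zeros((420,800,3),np.uint8);p=w[100:310,200:450];o[:,:500]=cv2.resize(p,(500,420))
q=proj(eyes.get_calibration('scene'),[.576,.045,.09]).astype(int)
o[:300,500:]=cv2.resize(sc[q[1]-40:q[1]+50,q[0]-45:q[0]+45],(300,300),interpolation=cv2.INTER_CUBIC)
cv2.imwrite('pics/c6.png',o[:,:,::-1])
E
```

```text
[-0.19981526  0.20004308 -0.84499387] [0.57714542 0.03639802 0.26218931] 16.05
neck top exp [280.7581231  198.53826363]
```

View pics/c6.png

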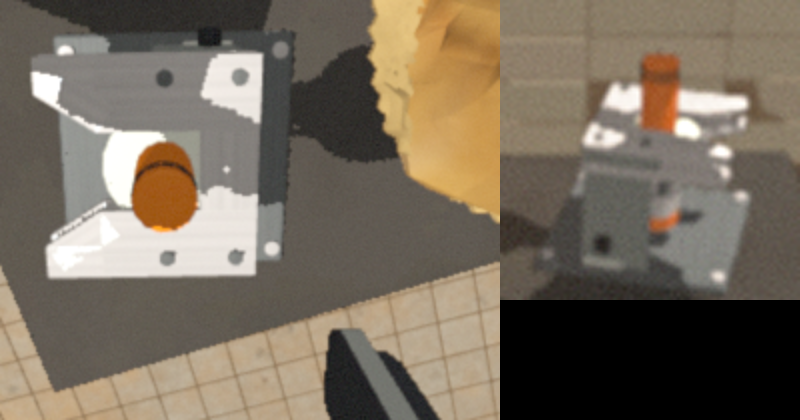

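The barrel stands upright in the slot. The neck top is at wrist pixel (282,199), within 1 mm of expected, and its axis is about 18 mm from the blind end, so it is home. The gripper is clear.

```bash
python3 -c "
from rig import job
print(job.sign_off())"
```

```text
the job is handed in; nothing more can be done
None
```

The barrel is fully home in the stand, flange resting on the lower plate between the slotted plates. It has been let go with the gripper clear, after about 16 s and with contact-force readings under 10 N, and the job is handed in.

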